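# Clear the chasing board of cups and bronze offcuts

## Robot

A 7-joint arm with a two-finger parallel gripper is mounted at the origin on the work surface. World frame = base frame: x ahead of the robot, y to its left, z up, the work surface at z = 0. Lengths are in m, angles in rad, forces in N, time in s.
With the tool pointing down it reaches from about 0.4 to 0.85 m from the base axis. Payload 10.4 kg.
Tool frame: the origin (TCP) lies midway between the tips of the shut fingers; the grasp point (between the pads) lies pinch_z behind it (pinch_z is the distance from the TCP to the grasp point, in m); z points along the fingers, y is the line along which they close (so a half turn about z gives the same grasp; the last joint's range is limited). The gripper opens to 87 mm and grips with 3 to 60 N. Pads are 19 mm wide; open, the fingers measure 117 mm over their backs; the gripper's body (75 mm by 190 mm) begins 51 mm behind the grasp point.
Start: joints at [1.297, 0.332, -0.065, 1.46, 0.022, 1.35, -0.088], TCP at [0.155, -0.605, 0.223] pointing down, gripper open.
Joint ranges: [-2.6, 2.6], [-0.5, 2.12], [-1.47, 1.34], [0.16, 2.42], [-1.27, 4.41], [0.06, 2.06], [-2.6, 2.6]. Speed limits (rad/s): [2.22, 2.22, 2.79, 2.79, 3.14, 3.14, 3.14].

## Interface

Orientations are given as a rotation vector (axis times angle).
In Python, from station import observe, camera, camera_model, sign_off, pinch_z gives the robot as it stands.
- The arm moves only by the tool apply_moves, never from a script. Its argument "increments" is one flat list of numbers, 4 for each row, row after row: the shift along the tool's x, y, z in mm, then the turn about the tool's z in units of 5 degrees (1.0 is 5 degrees). A call has exactly 5 rows; each row shifts and turns the commanded pose from where the row before left it, along the tool's axes as they then stand; what a row does not reach is not made up. A row lasts 1/12 s, in which the tool goes at most 41.7 mm and 7.16 degrees, less where a joint would pass 70% of its speed; a pose out of reach is approached as far as the arm can. A call is refused whole if a number of a shift passes 41.7 or a number of a turn 1, either way. A call with a gripper value outside its range is refused whole. "gripper" is the opening, from 0 (shut) to 1 (fully open), set as the call begins (left out, the last holds). The fingers move at their own pace and stop on an object; the grip force is fixed at half the most. Time passes only in rows, so rows that do not move let the fingers close, or fill a call up. It gives the time, the measured TCP pose, the force, the opening and the grip force at its end, in the units of the state.
- observe(): the state, without advancing time (a new reading comes with each control period).
- camera(name): name is "scene" or "top" or "wrist"; returns the picture (420x560x3 uint8, blue, green, red); there is no depth.
- camera_model(name): a dict with "intrinsics" (3x3 intrinsics, pixels), "origin" and "attitude" of the camera in the world. Camera axes: x right, y up, looking along -z (the intrinsics and any distortion apply to the point x, -y, -z); pixel columns grow to the right and rows downward; lengths in m; the calibration is good to about 2 mm. The wrist camera is an equidistant fisheye: a pixel r from the principal point sees the ray r / f radians off the axis. A picture is of the moment at which its call begins: read the wrist's pose just before it. camera_model takes no time and is no camera call; for the wrist camera it gives the pose at the moment of the call.
- sign_off(): hands the job in; it is judged then, once.
The state is a dict: "time": time; "q": joint angles; "qvel": joint speeds; "tau": joint torques, N m; "eef_pos": TCP position; "tool_rot": TCP orientation; "force": force on the tool from outside, world axes, zero at the start; "torque": the same for the moment, N m; "opening": finger opening in m; "grip_force": force on a finger pad.
Only numpy, scipy, OpenCV 4.12 (cv2) and the standard library are available. Lean on these libraries where they do the work, as an engineer would, in place of code of your own. Each camera call takes 0.05 s, during which the arm holds its last target. There are 200 camera calls.

## Task

Clear the chasing board. First nest every blue cup standing on the board, fully home and upright, into the stack on the cork coaster; then take the scraper and, keeping it in hand until they are all in, sweep all the bronze offcuts over the board's open edge into the green catch tray, never picking the sharp offcuts up with the fingers. Finally stand the scraper upright on the red mat and let go, leaving everything else where it is.

Things in the scene. Friction and masses are not known exactly. Their poses are not given: they have to be found in the camera images.
- board: fixed board: smooth pale grey plate with brown rails and a green catch tray along one edge. Origin on the bench under the plate; z up. Top at z = 40 mm, clear between rails from x = -130 to +140 mm and y = -115 to +115 mm; 10 mm wide rails, 12 mm above the top, along both y sides and the +x side; the -x edge is open and drops straight into the tray
- tray (a point): centre of the catch tray's inner floor. The tray is part of the board: inside it runs from x = -225 to -130 mm and y = -120 to +120 mm in the board's axes, floor 5 mm above the bench, outer walls 40 mm high (level with the board top), open above
- mat: red parking mat, fixed, 150 (x) x 90 (y) x 4 mm, origin at the middle of its underside
- scraper: loose scraper standing upright: aluminium blade 70 (x) x 12 (y) mm, 45 mm high, below a dark wooden handle 44 (x) x 24 (y) mm from 45 to 90 mm height. Origin at the middle of the blade's foot, z up through the handle; pinch the handle across y. 150 g
- coaster: round cork coaster, fixed, 90 mm across, 6 mm high, origin at the middle of its underside
- cup_base: blue cup standing on the coaster, loose; like the other cups: a tapering cup 62 mm high, 40 mm across at the foot, 64 mm across at the rim (a straight 9 mm band at the top), wall 2.5 mm, thick floor: inner floor 24 mm above the underside, 45 mm across. A cup nested in another sits 24 mm higher. Origin at the middle of the underside, z up. 150 g
- cup_a: blue cup standing on the board, same shape as cup_base; may be absent
- cup_b: blue cup standing on the board, same shape as cup_base; may be absent
- cup_c: blue cup standing on the board, same shape as cup_base; may be absent
- chip1: loose bronze offcut, 24 x 18 mm block, 16 mm high, about 45 g; origin at its middle (8 mm above what it lies on); may be absent
- chip2: loose bronze offcut, 26 x 21 mm L shape, 16 mm high, about 45 g; origin at its middle (8 mm above what it lies on); may be absent
- chip3: loose bronze offcut, 20 x 20 mm block, 16 mm high, about 45 g; origin at its middle (8 mm above what it lies on); may be absent
- chip4: loose bronze offcut, 26 x 17 mm T shape, 16 mm high, about 45 g; origin at its middle (8 mm above what it lies on); may be absent
- chip5: loose bronze offcut, 26 x 14 mm block, 16 mm high, about 45 g; origin at its middle (8 mm above what it lies on); may be absent
- chip6: loose bronze offcut, 18 x 22 mm block, 16 mm high, about 45 g; origin at its middle (8 mm above what it lies on); may be absent
- chip7: loose bronze offcut, 22 x 16 mm block, 16 mm high, about 45 g; origin at its middle (8 mm above what it lies on); may be absent
- jar: bystander: amber jar, 60 mm across, 60 mm high
- sanding_block: bystander: orange sanding block 70 x 40 x 30 mm
- bronze_weight: bystander: bronze cylinder 60 mm across, 50 mm high

How it is judged:
On the way, in this order (a step that is already met when the one before it is completed fails the run):
1. the cups from the board are nested in the cup on the coaster (horizontal distance between each of cup_a, cup_b, cup_c and cup_base below 0.008 m and angle between each of cup_a, cup_b, cup_c's own z axis and vertical below 0.12 rad and linear speed of each of cup_a, cup_b, cup_c below 0.02 m/s and (z of cup_a in the frame of cup_base between 0.021 and 0.0275 m or z of cup_a in the frame of cup_base between 0.044 and 0.052 m or z of cup_a in the frame of cup_base between 0.067 and 0.077 m) and (z of cup_b in the frame of cup_base between 0.021 and 0.0275 m or z of cup_b in the frame of cup_base between 0.044 and 0.052 m or z of cup_b in the frame of cup_base between 0.067 and 0.077 m) and (z of cup_c in the frame of cup_base between 0.021 and 0.0275 m or z of cup_c in the frame of cup_base between 0.044 and 0.052 m or z of cup_c in the frame of cup_base between 0.067 and 0.077 m) and horizontal distance between cup_base and coaster below 0.03 m and angle between cup_base's own z axis and vertical below 0.1 rad), for 0.2 s.
2. all offcuts are in the catch tray while the scraper is in the gripper (x of chip1 in the frame of board between -0.227 and -0.13 m and y of chip1 in the frame of board between -0.12 and 0.12 m and z of each of chip1, chip2, chip3, chip4, chip5, chip6, chip7 in the frame of board below 0.04 m and x of chip2 in the frame of board between -0.227 and -0.13 m and y of chip2 in the frame of board between -0.12 and 0.12 m and x of chip3 in the frame of board between -0.227 and -0.13 m and y of chip3 in the frame of board between -0.12 and 0.12 m and x of chip4 in the frame of board between -0.227 and -0.13 m and y of chip4 in the frame of board between -0.12 and 0.12 m and x of chip5 in the frame of board between -0.227 and -0.13 m and y of chip5 in the frame of board between -0.12 and 0.12 m and x of chip6 in the frame of board between -0.227 and -0.13 m and y of chip6 in the frame of board between -0.12 and 0.12 m and x of chip7 in the frame of board between -0.227 and -0.13 m and y of chip7 in the frame of board between -0.12 and 0.12 m and contact force between the fingers and scraper above 2 N), for 0.2 s.
At the end, for the whole second after the job is handed in: Cups nested on cup_base (8 mm, 0.12 rad, seated 24, 48 or 72 mm above it, +-3 to 5), cup_base within 30 mm of the coaster centre; every offcut in the tray, its middle below the board top; scraper upright on the mat, within 50 (x) and 40 mm (y) of its middle; all at rest (all of step 1 and x of chip1 in the frame of board between -0.227 and -0.13 m and y of chip1 in the frame of board between -0.12 and 0.12 m and z of each of chip1, chip2, chip3, chip4, chip5, chip6, chip7 in the frame of board below 0.04 m and x of chip2 in the frame of board between -0.227 and -0.13 m and y of chip2 in the frame of board between -0.12 and 0.12 m and x of chip3 in the frame of board between -0.227 and -0.13 m and y of chip3 in the frame of board between -0.12 and 0.12 m and x of chip4 in the frame of board between -0.227 and -0.13 m and y of chip4 in the frame of board between -0.12 and 0.12 m and x of chip5 in the frame of board between -0.227 and -0.13 m and y of chip5 in the frame of board between -0.12 and 0.12 m and x of chip6 in the frame of board between -0.227 and -0.13 m and y of chip6 in the frame of board between -0.12 and 0.12 m and x of chip7 in the frame of board between -0.227 and -0.13 m and y of chip7 in the frame of board between -0.12 and 0.12 m and x of scraper in the frame of mat between -0.05 and 0.05 m and y of scraper in the frame of mat between -0.04 and 0.04 m and z of scraper in the frame of mat between 0.001 and 0.008 m and angle between scraper's own z axis and vertical below 0.1 rad and linear speed of scraper below 0.02 m/s); the robot touches nothing.
It fails at once if a sharp offcut is pinched by the gripper's fingers (contact force between the fingers and chip1 above 8 N or contact force between the fingers and chip2 above 8 N or contact force between the fingers and chip3 above 8 N or contact force between the fingers and chip4 above 8 N or contact force between the fingers and chip5 above 8 N or contact force between the fingers and chip6 above 8 N or contact force between the fingers and chip7 above 8 N).
It fails at once if a bystander is moved more than 30 mm (distance of any of jar, sanding_block, bronze_weight from where it was at the start of the episode above 0.03 m).
Of cup_a, cup_b, cup_c only 2 to 3 are there at a start; the rules pass over those that are not, and their reading is None.
Of chip1, chip2, chip3, chip4, chip5, chip6, chip7 only 5 to 7 are there at a start; the rules pass over those that are not, and their reading is None.
At some moment in a run one of chip1, chip2, chip3, chip4, chip5, chip6, chip7 may be knocked a few centimetres aside while the robot is not near it.
It also fails if it takes over 210 s, if anything falls off the work surface, if the arm or the gripper's body presses on something with over 40 N, if the wrist force passes 120 N, or if a joint passes its speed limit or range.

## Working session

There is one attempt and no reset: what is moved stays moved. The work goes in short steps, Python scripts to look and compute and a tool call to move; the robot and the scene stay as the last step left them, time stands still between calls to the robot, and variables do not carry over. Pictures are saved under pics/ and viewed, at most 14 in all, crops included, and the job is handed in when it is done.

Besides the shell and the picture viewer there is one more tool, called as name(argument=value, ...), one argument or row to a line, values as JSON. apply_moves: Moves the arm, as the interface text tells. Its arguments: {"type":"object","properties":{"increments":{"type":"array"},"gripper":{"type":"number"}},"required":["increments"]}

```bash
ls; mkdir -p pics; python3 - <<'E'
from station import *
import cv2,numpy as np
s=observe(); print(s['time'],s['eef_pos'],s['tool_rot'],s['opening'],pinch_z)
a=camera('scene');b=camera('top')
cv2.imwrite('pics/s0.png',a);cv2.imwrite('pics/t0.png',b)
for n in('scene','top','wrist'): print(n,camera_model(n))
E
```

```text
pics
0.0 [ 0.15500928 -0.60508146  0.22176432] [-3.11557377e+00 -3.92769288e-01  4.00762548e-04] 0.08732949781861789 0.0187
scene {'intrinsics': array([[384.88177735,   0.        , 283.98314749],
       [  0.        , 384.88177735, 209.51988272],
       [  0.        ,   0.        ,   1.        ]]), 'origin': array([1.00340166, 0.09074462, 0.82245676]), 'attitude': array([0.42411241, 0.46947281, 1.66377349])}
top {'intrinsics': array([[493.16910328,   0.        , 271.23130352],
       [  0.        , 493.16910328, 204.72319614],
       [  0.        ,   0.        ,   1.        ]]), 'origin': array([0.33096479, 0.03163845, 1.21430832]), 'attitude': array([ 0.14117311, -0.12485478, -1.5653771 ])}
wrist {'intrinsics': array([[325.1922621 ,   0.        , 282.70824902],
       [  0.        , 325.1922621 , 207.39451069],
       [  0.        ,   0.        ,   1.        ]]), 'origin': array([ 0.2361324 , -0.58604164,  0.38453351]), 'attitude': array([-0.26437907,  0.20605748, -1.30782024])}
```

View pics/s0.png

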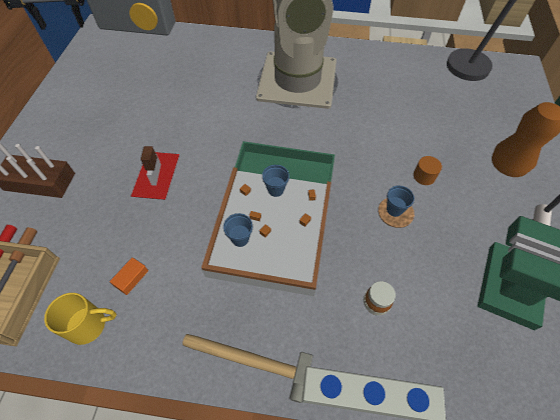

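View pics/t0.png

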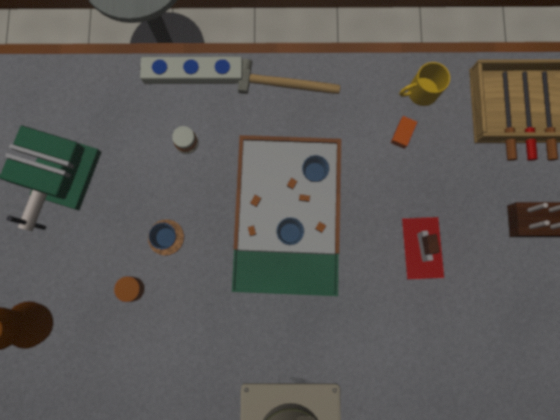

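Scene view: two blue board cups at (276,180) and (239,230), and the coaster cup at (400,201). There are five chips, and the scraper stands on the red mat at (150,165). Top view: cups at (290,231) and (315,168), coaster at (165,237), mat at (423,248), tray on the robot side.

```bash
cat >h.py <<'E'
from station import *
import cv2,numpy as np
from scipy.spatial.transform import Rotation as Ro
def rays(n,px,m=None):
    m=m or camera_model(n);K=m['intrinsics'];p=np.atleast_2d(np.array(px,float))
    q=np.c_[(p[:,0]-K[0,2])/K[0,0],(p[:,1]-K[1,2])/K[1,1]]
    if n=='wrist':
        r=np.linalg.norm(q,axis=1)+1e-9
        d=np.c_[q[:,0]/r*np.sin(r),-q[:,1]/r*np.sin(r),-np.cos(r)]
    else: d=np.c_[q[:,0],-q[:,1],-np.ones(len(q))]
    return np.array(m['origin']),Ro.from_rotvec(m['attitude']).apply(d)
def plane(n,px,z,m=None):
    o,d=rays(n,px,m); return o+d*((z-o[2])/d[:,2])[:,None]
def tri(ra,rb):
    (o1,d1),(o2,d2)=ra,rb;d1=d1[0]/np.linalg.norm(d1[0]);d2=d2[0]/np.linalg.norm(d2[0])
    t=np.linalg.lstsq(np.c_[d1,-d2],o2-o1,rcond=None)[0]
    a,b=o1+t[0]*d1,o2+t[1]*d2;return (a+b)/2,np.linalg.norm(a-b)
HSV={'blue':((98,70,25),(118,255,255)),'bronze':((4,110,50),(17,255,255)),'red':((172,150,60),(180,255,255)),'red0':((0,190,60),(3,255,255)),'green':((65,60,20),(90,255,160)),'white':((0,0,125),(180,40,255))}
def blobs(im,c,amin=20):
    m=cv2.inRange(cv2.cvtColor(im,cv2.COLOR_BGR2HSV),*map(np.array,HSV[c]))
    cs=cv2.findContours(m,cv2.RETR_EXTERNAL,cv2.CHAIN_APPROX_NONE)[0]
    return sorted([c for c in cs if cv2.contourArea(c)>=amin],key=cv2.contourArea,reverse=True)
def cen(c):
    M=cv2.moments(c);return M['m10']/M['m00'],M['m01']/M['m00']
def pose():
    s=observe();R=Ro.from_rotvec(s['tool_rot']).as_matrix()
    return s,np.array(s['eef_pos']),R,np.degrees(np.arctan2(R[1,0],R[0,0]))
def go(x,y,z,yaw=None):
    s,p,R,w=pose(); yaw=w if yaw is None else yaw
    c,n=np.cos(np.radians(yaw)),np.sin(np.radians(yaw))
    d=np.array([x,y,z])-p
    print('yaw now %.1f; turn units %.2f; then tool shift mm'%(w,-(yaw-w)/5),np.round(1000*np.array([c*d[0]+n*d[1],n*d[0]-c*d[1],-d[2]]),1))
E
python3 - <<'E'
from h import *
a=cv2.imread('pics/s0.png');b=cv2.imread('pics/t0.png')
for n,im in(('scene',a),('top',b)):
    hsv=cv2.cvtColor(im,cv2.COLOR_BGR2HSV)
    pts=[(276,183),(312,195),(150,160),(152,178),(170,180),(280,240),(290,160)] if n=='scene' else [(290,231),(304,198),(431,243),(423,250),(412,235),(270,210),(285,270),(260,137)]
    print(n,[tuple(map(int,hsv[v,u])) for u,v in pts])
    for c in HSV:
        for k in blobs(im,c,12)[:12]:
            x,y,w,h=cv2.boundingRect(k); 
            if cv2.contourArea(k)<16000: print(n,c,cv2.contourArea(k),np.round(cen(k),1),(x,y,w,h))
E
```

```text
scene [(107, 102, 120), (14, 181, 142), (11, 119, 60), (150, 2, 120), (1, 205, 152), (70, 5, 170), (76, 102, 105)]
scene blue 1655.5 [55.8 25.5] (24, 1, 56, 61)
scene blue 658.5 [238.  228.5] (224, 213, 29, 34)
scene blue 578.5 [275.4 178.8] (263, 165, 26, 32)
scene blue 574.0 [398.9 199.7] (387, 186, 27, 30)
scene blue 391.0 [351.7   5.4] (332, 0, 39, 13)
scene blue 385.0 [417.7 399.6] (407, 388, 22, 24)
scene blue 373.5 [373.9 392.7] (364, 381, 21, 24)
scene blue 359.5 [330.6 386.1] (320, 375, 22, 24)
scene blue 143.0 [84.5 10.2] (78, 0, 15, 22)
scene bronze 4137.0 [18.9 62.8] (0, 0, 55, 139)
scene bronze 4121.5 [120.6 399.8] (0, 372, 294, 48)
scene bronze 2757.0 [527.4 140.3] (492, 102, 68, 75)
scene bronze 2476.5 [226.3  12.6] (171, 0, 104, 31)
scene bronze 1803.5 [ 37.5 177.8] (0, 155, 75, 43)
scene bronze 1177.0 [259.4 249.5] (202, 168, 129, 121)
scene bronze 703.0 [128.8 275.6] (110, 258, 38, 37)
scene bronze 555.0 [427.1 170. ] (414, 156, 28, 29)
scene bronze 522.0 [428.4  11.3] (391, 0, 69, 21)
scene bronze 444.0 [349.2  30.9] (329, 23, 40, 17)
scene bronze 393.0 [395.5 216.
[... 1983 characters left out ...]
31.1 148.6] (526, 139, 10, 20)
top green 4130.0 [285.1 273. ] (232, 251, 106, 45)
top green 3896.0 [ 52.6 167.1] (0, 126, 99, 83)
top white 9504.0 [287.7 197.1] (240, 142, 95, 110)
top white 2453.0 [48.3 26.2] (8, 10, 81, 33)
top white 2428.5 [378.9  24.8] (339, 9, 81, 33)
top white 2379.0 [462.2  24.6] (422, 9, 82, 32)
top white 2360.0 [295.6  25.3] (256, 9, 80, 33)
top white 1622.0 [225.4  24.2] (178, 9, 75, 33)
top white 1518.5 [531.4  24.1] (505, 8, 55, 33)
top white 969.0 [189.5  67.3] (141, 57, 99, 20)
top white 843.0 [109.1  29.9] (91, 10, 45, 33)
top white 268.5 [182.2 135.8] (173, 127, 19, 19)
top white 173.0 [ 29.6 205.2] (22, 191, 16, 29)
top white 161.0 [ 2.7 25.3] (0, 11, 7, 32)
```

```bash
cat >m1.py <<'E'
from h import *
a=cv2.imread('pics/s0.png');b=cv2.imread('pics/t0.png')
T=[(x+w/2-.5,y+h/2-.5) for x,y,w,h in map(cv2.boundingRect,blobs(b,'blue',300))]
for k in blobs(a,'blue',500)[1:4]:
    x,y,w,h=cv2.boundingRect(k);u=x+w/2-.5
    o,d=rays('scene',[(u,y+10)]);el=-d[0,2]/np.linalg.norm(d[0])
    s=(u,y-.5+w/2*el)
    best=min((tri(rays('scene',[s]),rays('top',[t]))+(t,) for t in T),key=lambda r:r[1])
    print('cup rim',np.round(best[0],4),'miss',round(best[1],4),'top z=.102/.068',np.round(plane('top',[best[2]],.102)[0,:2],4),np.round(plane('top',[best[2]],.068)[0,:2],4))
# board: white plate edge & tray
w=blobs(b,'white',9000)[0]; g=blobs(b,'green',4000)[0]
for n,k,z in(('plate',w,.04),('tray',g,.04)):
    P=plane('top',k.reshape(-1,2),z)[:,:2].astype(np.float32);r=cv2.minAreaRect(P*1000);print(n,np.round(r[0],1),np.round(r[1],1),round(r[2],1),np.round(cv2.boxPoints(r)).tolist())
k=blobs(b,'red0',800)[0];P=plane('top',k.reshape(-1,2),.004)[:,:2].astype(np.float32);r=cv2.minAreaRect(P*1000);print('mat',r)
k=min(blobs(b,'bronze',100),key=lambda c:np.hypot(*(np.array(cen(c))-(432,244))));P=plane('top',k.reshape(-1,2),.094)[:,:2].astype(np.float32);print('handle',cv2.minAreaRect(P*1000))
# chips
for n,im,z in(('top',b,.056),('scene',a,.05)):
    m=cv2.inRange(cv2.cvtColor(im,cv2.COLOR_BGR2HSV),(4,110,50),(17,255,255))
    cs=cv2.findContours(m,cv2.RETR_LIST,cv2.CHAIN_APPROX_NONE)[0]
    for c in cs:
        if 20<cv2.contourArea(c)<130:
            p=plane(n,[cen(c)],z)[0]
            if .35<p[0]<.8 and abs(p[1])<.2: print(n,'chip',np.round(cen(c)),np.round(p,3),cv2.contourArea(c))
E
python3 m1.py
python3 -c "
import cv2
b=cv2.imread('pics/t0.png');cv2.imwrite('pics/t0c.png',cv2.resize(b[125:300,220:460],None,fx=3.3,fy=3.3,interpolation=2))"
```

```text
cup rim [ 0.6062 -0.0584  0.0973] miss 0.0016 top z=.102/.068 [ 0.6052 -0.0589] [ 0.6136 -0.0616]
cup rim [0.4591 0.0008 0.096 ] miss 0.0026 top z=.102/.068 [ 4.586e-01 -4.000e-04] [ 0.4625 -0.0013]
cup rim [0.4544 0.3002 0.0642] miss 0.0026 top z=.102/.068 [0.4503 0.29  ] [0.4539 0.2979]
plate [554.2   3.9] [223.6 261.5] 87.8 [[419.0, -103.0], [681.0, -113.0], [689.0, 111.0], [428.0, 121.0]]
tray [368.8  11.6] [247.3  95.6] 87.8 [[316.0, -110.0], [412.0, -114.0], [421.0, 133.0], [326.0, 137.0]]
mat ((431.79754638671875, -325.6968994140625), (139.3271942138672, 80.25756072998047), 2.5604915618896484)
handle ((432.79638671875, -322.3352966308594), (41.08572006225586, 24.281139373779297), 6.351905822753906)
top chip [251. 230.] [0.467 0.091 0.056] 28.5
top chip [320. 227.] [ 0.476 -0.072  0.056] 36.5
top chip [255. 200.] [0.54  0.082 0.056] 39.5
top chip [304. 197.] [ 0.547 -0.034  0.056] 29.5
top chip [292. 183.] [ 0.582 -0.005  0.056] 35.0
scene chip [265. 230.] [ 0.585 -0.004  0.05 ] 75.5
scene chip [305. 219.] [0.543 0.084 0.05 ] 76.0
scene chip [255. 216.] [ 0.55  -0.033  0.05 ] 65.5
scene chip [312. 194.] [0.47  0.092 0.05 ] 45.5
scene chip [245. 189.] [ 0.479 -0.071  0.05 ] 66.0
```

View pics/t0c.png

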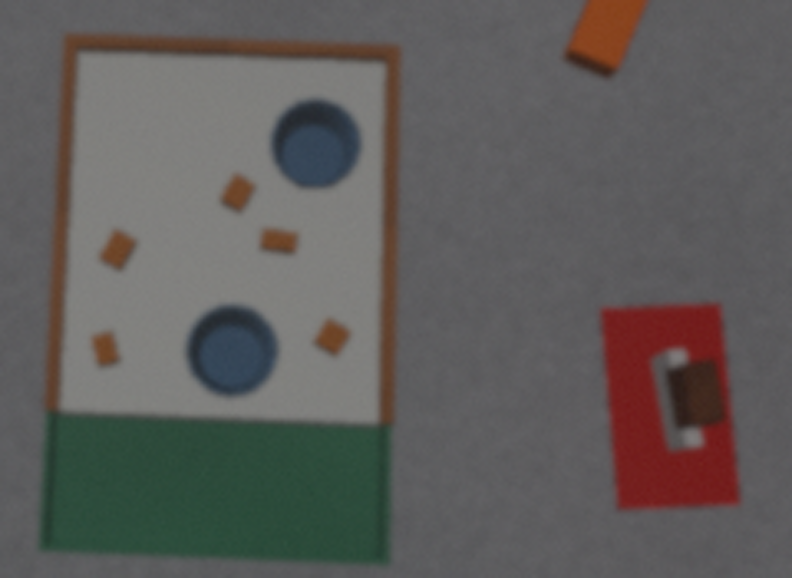

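The crop shows the board yawed about -2°, five chips clear of the cups, and the scraper upright on the mat with its long axis nearly along world x. Next: turn, then travel over the far cup.

apply_moves(
  increments=[0,0,0,-1,0,0,0,-1,0,0,0,-1,0,0,0,-1,0,0,0,-1],
  gripper=1,
)

```text
time: 0.52
eef_pos: [0.155, -0.6052, 0.2221]
tool_rot: [-2.955, -1.064, -0.0]
force: [-0.4, -0.3, -0.5]
opening: 0.087
grip_force: 0.0
```

apply_moves(
  increments=[0,0,0,-1,0,0,0,-1,0,0,0,-1,0,0,0,-1,0,0,0,-1],
)

```text
time: 0.93
eef_pos: [0.155, -0.6052, 0.2221]
tool_rot: [-2.655, -1.679, -0.0]
force: [-0.4, 0.5, -0.7]
opening: 0.0865
grip_force: 0.0
```

apply_moves(
  increments=[0,0,0,-1,0,0,0,-1,0,0,0,-1,0,0,0,-1,0,0,0,-0.7],
)

```text
time: 1.35
eef_pos: [0.155, -0.6052, 0.2221]
tool_rot: [-2.257, -2.185, -0.001]
force: [-1.0, -0.2, -0.1]
opening: 0.087
grip_force: 0.0
```

apply_moves(
  increments=[28,21.5,0,0,28,21.5,0,0,28,21.5,0,0,28,21.5,0,0,28,21.5,0,0],
)

```text
time: 1.77
eef_pos: [0.2684, -0.468, 0.2222]
tool_rot: [-2.262, -2.179, 0.0]
force: [1.3, -1.0, 0.3]
opening: 0.087
grip_force: 0.0
```

apply_moves(
  increments=[28,21.5,0,0,28,21.5,0,0,28,21.5,0,0,28,21.5,0,0,28,21.5,0,0],
)

```text
time: 2.18
eef_pos: [0.381, -0.3321, 0.2224]
tool_rot: [-2.262, -2.179, 0.0]
force: [0.7, 0.6, -0.1]
opening: 0.0873
grip_force: 0.0
```

apply_moves(
  increments=[28,21.5,0,0,28,21.5,0,0,28,21.5,0,0,28,21.5,0,0,28,21.5,0,0],
)

```text
time: 2.6
eef_pos: [0.4936, -0.1963, 0.2225]
tool_rot: [2.263, 2.179, -0.0]
force: [0.9, -0.3, 0.5]
opening: 0.0869
grip_force: 0.0
```

apply_moves(
  increments=[28,21.5,0,0,28,21.5,0,0,28,21.5,0,0,28,21.5,0,0,0,0,0,0],
)

```text
time: 3.02
eef_pos: [0.5856, -0.0814, 0.2221]
tool_rot: [-2.252, -2.187, -0.005]
force: [-0.4, 0.9, 0.9]
opening: 0.0867
grip_force: 0.0
```

```bash
python3 - <<'E'
from h import *
s,p,R,w=pose();print(s['time'],p,w,np.round(s['q'],2),R[:,2])
m=camera_model('wrist');im=camera('wrist');cv2.imwrite('pics/w1.png',im);print(m)
go(.606,-.059,.2,88)
E
```

```text
3.0167 [ 0.58559155 -0.08135493  0.22207871] 88.34406148983655 [ 0.62  0.34 -0.7   1.53  0.21  1.36 -0.12] [ 7.29857059e-04  4.09671303e-03 -9.99991342e-01]
{'intrinsics': array([[325.1922621 ,   0.        , 282.70824902],
       [  0.        , 325.1922621 , 207.39451069],
       [  0.        ,   0.        ,   1.        ]]), 'origin': array([0.58689942, 0.00090203, 0.38510715]), 'attitude': array([-0.30759165,  0.00391753, -0.02808299])}
yaw now 88.2; turn units 0.05; then tool shift mm [26.3 20.8 21.9]
```

View pics/w1.png

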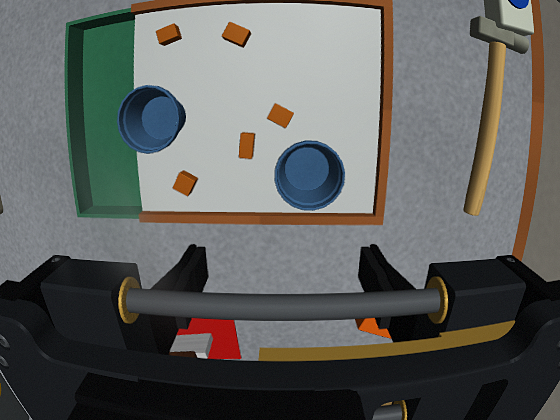

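The wrist view shows the far cup's rim at (310,172), the near cup's at (152,119), and all five chips.

```bash
cat >>h.py <<'E'
def cupsw(im,m):
    for k in blobs(im,'blue',800)[:3]:
        P=k.reshape(-1,2)
        for z in(.102,):
            Q=plane('wrist',P,z,m)[:,:2].astype(np.float32)
            (c,r)=cv2.minEnclosingCircle(Q*1000)
            print('cup px',np.round(cen(k)),'z',z,'circle',np.round(c,1),round(r,1),'bboxmid',np.round((Q.min(0)+Q.max(0))*500,1),'size',np.round(np.ptp(Q,axis=0)*1000,1))
E
python3 - <<'E'
from h import *
m=camera_model('wrist');im=cv2.imread('pics/w1.png');cupsw(im,m)
E
```

```text
cup px [309. 175.] z 0.102 circle [607.8 -63.6] 31.9 bboxmid [607.9 -63.5] size [62.2 62.5]
cup px [149. 118.] z 0.102 circle [464.5  -4.2] 34.7 bboxmid [464.5  -4.1] size [69.5 63.1]
```

apply_moves(
  increments=[12,11,0,0,12,10,0,0,0,0,0,0,0,0,0,0,0,0,0,0],
)

```text
time: 3.48
eef_pos: [0.6045, -0.067, 0.2223]
tool_rot: [2.263, 2.179, -0.001]
force: [-0.1, -0.3, 1.1]
opening: 0.0868
grip_force: 0.0
```

```bash
python3 - <<'E'
from h import *
s,p,R,w=pose();print(s['time'],p,w)
m=camera_model('wrist');im=camera('wrist');cv2.imwrite('pics/w2.png',im);cupsw(im,m);print(m['origin'])
go(.607,-.061,.079,88)
E
```

```text
3.4833 [ 0.60445968 -0.06701538  0.22229696] 87.81291003754146
cup px [289. 190.] z 0.102 circle [609.7 -60. ] 32.2 bboxmid [609.2 -60. ] size [61.9 63.9]
cup px [134. 136.] z 0.102 circle [467.7  -0.6] 36.5 bboxmid [467.5  -1. ] size [72.7 63. ]
[0.60675883 0.01599717 0.38492709]
yaw now 87.8; turn units -0.04; then tool shift mm [  6.2   2.3 143.4]
```

apply_moves(
  increments=[7,3.5,23,0,0,0,30,0,0,0,30,0,0,0,30,0,0,0,30,0],
)

```text
time: 3.95
eef_pos: [0.6083, -0.0604, 0.0785]
tool_rot: [2.263, 2.177, -0.001]
force: [0.2, 0.2, -0.6]
opening: 0.0873
grip_force: 0.0
```

apply_moves(
  increments=[0,0,0,0,0,0,0,0,0,0,0,0,0,0,0,0,0,0,0,0],
  gripper=0,
)

```text
time: 4.37
eef_pos: [0.6101, -0.0592, 0.0818]
tool_rot: [2.261, 2.177, 0.003]
force: [-0.3, -0.1, 4.4]
opening: 0.0631
grip_force: 30.0
```

apply_moves(
  increments=[0,0,0,0,0,0,0,0,0,0,0,0,0,0,0,0,0,0,0,0],
)

```text
time: 4.78
eef_pos: [0.6102, -0.0591, 0.0818]
tool_rot: [2.26, 2.177, 0.003]
force: [0.3, 0.3, 7.4]
opening: 0.0632
grip_force: 30.0
```

apply_moves(
  increments=[0,0,-20,0,0,0,-30,0,0,0,-30,0,0,0,-30,0,0,0,-30,0],
)

```text
time: 5.2
eef_pos: [0.6086, -0.0588, 0.2218]
tool_rot: [2.262, 2.18, 0.001]
force: [0.8, 0.0, -2.3]
opening: 0.0633
grip_force: 30.0
```

apply_moves(
  increments=[32,-20,0,0,32,-20,0,0,32,-20,0,0,32,-20,0,0,32,-20,0,0],
)

```text
time: 5.62
eef_pos: [0.5136, 0.1061, 0.2202]
tool_rot: [2.261, 2.179, 0.0]
force: [0.1, -0.0, -0.8]
opening: 0.0632
grip_force: 30.0
```

apply_moves(
  increments=[32,-20,0,0,32,-20,0,0,32,-20,0,0,0,0,0,0,0,0,0,0],
)

```text
time: 6.03
eef_pos: [0.4572, 0.205, 0.2204]
tool_rot: [2.256, 2.184, 0.001]
force: [0.6, -0.3, -2.0]
opening: 0.0633
grip_force: 30.0
```

```bash
python3 - <<'E'
from h import *
s,p,R,w=pose();print(s['time'],p,w,s['opening'])
m=camera_model('wrist');im=camera('wrist');cv2.imwrite('pics/w3.png',im);print(m['origin'])
for k in blobs(im,'blue',300)[:4]:
    for z in (.068,.2):
        Q=plane('wrist',k.reshape(-1,2),z,m)[:,:2]*1000
        print(np.round(cen(k)),cv2.contourArea(k),z,np.round((Q.min(0)+Q.max(0))/2,1),np.round(np.ptp(Q,axis=0),1))
go(.455,.299,.2)
E
```

```text
6.0333 [0.45722408 0.20499818 0.22041902] 88.149131164243 0.06329035753387234
[0.45865931 0.28803072 0.38309178]
[283. 257.] 8331.5 0.068 [453.2 134.6] [140.6 106.9]
[283. 257.] 8331.5 0.2 [455.5 198.9] [81.7 62.1]
[278.  95.] 3251.0 0.068 [455.4 298.9] [62.2 62.5]
[278.  95.] 3251.0 0.2 [456.7 294.3] [36.1 36.3]
[290. 333.] 882.5 0.068 [451.2  22.3] [75.9 45.7]
[290. 333.] 882.5 0.2 [454.3 133.6] [44.1 26.5]
yaw now 88.0; turn units -0.00; then tool shift mm [95.6 -6.6 20.1]
```

View pics/w3.png

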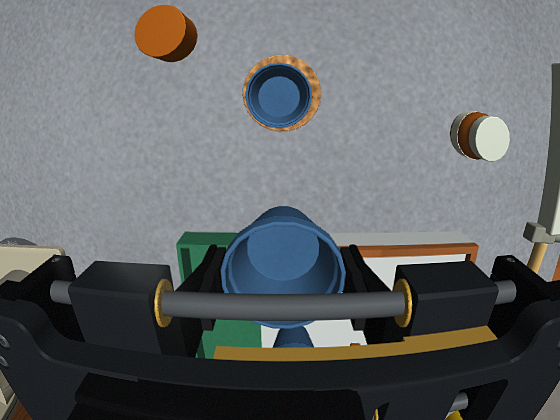

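The wrist view shows the base cup centred at (278,95) on the coaster and the held cup's rim at about (283,268), well pinched and upright.

```bash
python3 - <<'E'
from h import *
m=camera_model('wrist');s,p,R,w=pose();print(p,m['origin'])
im=cv2.imread('pics/w3.png')
k=blobs(im,'blue',3000)[0].reshape(-1,2)
print([ (r,k[k[:,1]==r,0].min(),k[k[:,1]==r,0].max()) for r in range(215,330,8) if (k[:,1]==r).any()])
for r in (260,268,276): print(r,plane('wrist',[(222,r),(345,r)],.241,m).round(4).tolist())
E
```

```text
[0.45822779 0.20318544 0.22011447] [0.45999774 0.28624694 0.38276678]
[(215, np.int32(261), np.int32(305)), (223, np.int32(252), np.int32(314)), (231, np.int32(240), np.int32(325)), (239, np.int32(234), np.int32(331)), (247, np.int32(228), np.int32(337)), (255, np.int32(225), np.int32(341)), (263, np.int32(222), np.int32(343)), (271, np.int32(220), np.int32(345)), (279, np.int32(221), np.int32(344)), (287, np.int32(222), np.int32(344))]
260 [[0.4277, 0.2142, 0.241], [0.4884, 0.2121, 0.241]]
268 [[0.4271, 0.2097, 0.241], [0.4886, 0.2075, 0.241]]
276 [[0.4266, 0.2051, 0.241], [0.4888, 0.2029, 0.241]]
```

apply_moves(
  increments=[32,-2.2,0,0,32,-2.2,0,0,31.5,-2.2,0,0,0,0,0,0,0,0,0,0],
)

```text
time: 6.5
eef_pos: [0.4554, 0.2992, 0.2194]
tool_rot: [-2.26, -2.181, 0.0]
force: [0.2, -0.8, -1.7]
opening: 0.0632
grip_force: 30.0
```

apply_moves(
  increments=[0,0,20,0,0,0,20,0,0,0,20,0,0,0,20,0,0,0,15,0],
)

```text
time: 6.92
eef_pos: [0.4563, 0.2955, 0.1228]
tool_rot: [2.265, 2.175, -0.003]
force: [0.5, -0.6, -2.1]
opening: 0.063
grip_force: 30.0
```

apply_moves(
  increments=[0,0,0,0,0,0,0,0,0,0,10,0,0,0,10,0,0,0,0,0],
)

```text
time: 7.33
eef_pos: [0.455, 0.2975, 0.103]
tool_rot: [2.263, 2.179, -0.003]
force: [-1.1, -0.2, -2.4]
opening: 0.0632
grip_force: 30.0
```

apply_moves(
  increments=[0,0,8,0,0,0,8,0,0,0,6,0,0,0,0,0,0,0,0,0],
)

```text
time: 7.75
eef_pos: [0.4551, 0.2985, 0.0822]
tool_rot: [-2.262, -2.18, 0.001]
force: [0.1, -0.1, -1.5]
opening: 0.063
grip_force: 30.0
```

apply_moves(
  increments=[0,0,4,0,0,0,4,0,0,0,2,0,0,0,0,0,0,0,0,0],
)

```text
time: 8.17
eef_pos: [0.4554, 0.2986, 0.0725]
tool_rot: [2.262, 2.18, 0.0]
force: [0.9, -0.0, -1.3]
opening: 0.0633
grip_force: 30.0
```

apply_moves(
  increments=[0,0,1,0,0,0,0,0,0,0,0,0,0,0,0,0,0,0,0,0],
)

```text
time: 8.58
eef_pos: [0.4557, 0.2989, 0.072]
tool_rot: [2.262, 2.18, 0.002]
force: [-0.1, 1.6, 5.3]
opening: 0.0631
grip_force: 30.0
```

apply_moves(
  increments=[0,0,0,0,0,0,0,0,0,0,0,0,0,0,0,0,0,0,0,0],
  gripper=1,
)

```text
time: 9.0
eef_pos: [0.4552, 0.2982, 0.0712]
tool_rot: [2.262, 2.18, -0.001]
force: [0.6, -0.5, 0.9]
opening: 0.0847
grip_force: 0.0
```

apply_moves(
  increments=[0,0,-20,0,0,0,-30,0,0,0,-30,0,0,0,-35,0,0,0,-35,0],
)

```text
time: 9.42
eef_pos: [0.4548, 0.2982, 0.2227]
tool_rot: [-2.262, -2.18, 0.002]
force: [0.6, -0.3, 0.4]
opening: 0.0868
grip_force: 0.0
```

apply_moves(
  increments=[-32,0,0,0,-32,0,0,0,-32,0,0,0,0,0,0,0,0,0,0,0],
)

```text
time: 9.83
eef_pos: [0.4522, 0.2004, 0.2215]
tool_rot: [2.266, 2.174, -0.001]
force: [0.1, 1.3, -0.3]
opening: 0.0877
grip_force: 0.0
```

```bash
python3 - <<'E'
from h import *
s,p,R,w=pose();print(s['time'],p,w,s['opening'])
m=camera_model('wrist');im=camera('wrist');cv2.imwrite('pics/w4.png',im)
for k in blobs(im,'blue',300)[:4]:
    for z in (.068,.092,.102):
        Q=plane('wrist',k.reshape(-1,2),z,m)[:,:2]*1000
        print(np.round(cen(k)),cv2.contourArea(k),z,np.round((Q.min(0)+Q.max(0))/2,1),np.round(np.ptp(Q,axis=0),1))
t=camera('top')
for k in blobs(t,'blue',300)[:4]: 
    x,y,w,h=cv2.boundingRect(k);print('top',(x,y,w,h),plane('top',[(x+w/2-.5,y+h/2-.5)],.102)[0].round(4))
E
```

```text
9.8333 [0.45219236 0.20040115 0.22154094] 87.64038327060219 0.08769749292068958
[282.  89.] 3787.0 0.068 [454.6 299.8] [67.3 67. ]
[282.  89.] 3787.0 0.092 [454.6 298.6] [62.2 61.9]
[282.  89.] 3787.0 0.102 [454.6 298.1] [60.1 59.8]
[298. 335.] 788.5 0.068 [464.5  14.5] [55.1 44.4]
[298. 335.] 788.5 0.092 [463.8  35. ] [50.9 41. ]
[298. 335.] 788.5 0.102 [463.5  43.5] [49.2 39.6]
top (279, 223, 24, 21) [ 4.563e-01 -4.000e-04  1.020e-01]
```

View pics/w4.png

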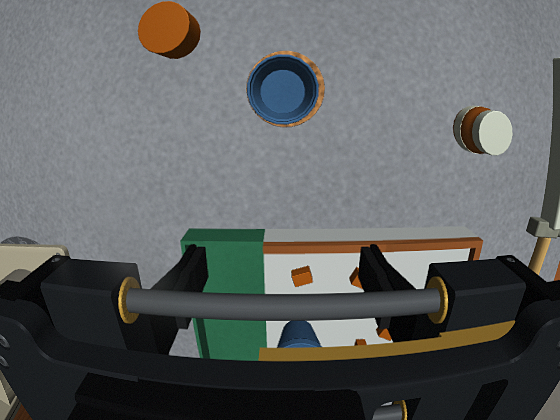

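The wrist view shows the coaster stack at (282,89). Its rim size matches a 92 mm rim height, so the first cup is seated. Now the near cup.

apply_moves(
  increments=[-34,3,0,0,-34,3,0,0,-34,3,0,0,-34,3,0,0,-34,3,0,0],
)

```text
time: 10.35
eef_pos: [0.4604, 0.0321, 0.2216]
tool_rot: [-2.259, -2.183, -0.001]
force: [1.3, -0.2, 0.7]
opening: 0.0872
grip_force: 0.0
```

apply_moves(
  increments=[-34,2,0,0,0,0,0,0,0,0,0,0,0,0,0,0,0,0,0,0],
)

```text
time: 10.77
eef_pos: [0.4613, 0.0001, 0.2215]
tool_rot: [-2.259, -2.183, -0.001]
force: [0.3, 0.1, -0.2]
opening: 0.0873
grip_force: 0.0
```

```bash
python3 - <<'E'
from h import *
s,p,R,w=pose();print(s['time'],p,w,s['opening'])
m=camera_model('wrist');im=camera('wrist');cv2.imwrite('pics/w5.png',im);cupsw(im,m)
k=blobs(im,'blue',800)[0];print(cv2.boundingRect(k))
go(.460,-.001,.080)
E
```

```text
10.7667 [4.61341212e-01 1.07001892e-04 2.21527509e-01] 88.05916836296655 0.08727010077974784
cup px [285. 198.] z 0.102 circle [ 4.63e+02 -1.00e-01] 32.3 bboxmid [462.8  -0. ] size [62.8 64.3]
(251, 164, 70, 69)
yaw now 88.0; turn units -0.00; then tool shift mm [ -0.9  -1.3 141.5]
```

apply_moves(
  increments=[0,0,22,0,0,0,30,0,0,0,30,0,0,0,30,0,0,0,29,0],
)

```text
time: 11.23
eef_pos: [0.4611, -0.0006, 0.0793]
tool_rot: [2.26, 2.182, 0.001]
force: [0.2, -1.0, 0.0]
opening: 0.0868
grip_force: 0.0
```

apply_moves(
  increments=[0,0,0,0,0,0,0,0,0,0,0,0,0,0,0,0,0,0,0,0],
  gripper=0,
)

```text
time: 11.65
eef_pos: [0.4625, -0.0019, 0.0823]
tool_rot: [2.26, 2.178, 0.003]
force: [0.4, 0.1, 3.2]
opening: 0.0623
grip_force: 30.1
```

apply_moves(
  increments=[0,0,0,0,0,0,-10,0,0,0,-30,0,0,0,-35,0,0,0,-35,0],
)

```text
time: 12.07
eef_pos: [0.4603, -0.0016, 0.1924]
tool_rot: [-2.261, -2.18, 0.001]
force: [0.7, 0.2, -1.2]
opening: 0.062
grip_force: 30.0
```

apply_moves(
  increments=[0,0,-30,0,30,0,0,0,30,0,0,0,30,0,0,0,30,0,0,0],
)

```text
time: 12.48
eef_pos: [0.4653, 0.1192, 0.2217]
tool_rot: [2.262, 2.178, 0.001]
force: [1.0, -0.5, -1.3]
opening: 0.0617
grip_force: 30.0
```

apply_moves(
  increments=[30,0,0,0,30,0,0,0,30,0,0,0,0,0,0,0,0,0,0,0],
)

```text
time: 12.9
eef_pos: [0.4682, 0.2098, 0.2211]
tool_rot: [-2.258, -2.183, -0.0]
force: [-0.0, 0.2, -2.1]
opening: 0.0619
grip_force: 30.0
```

```bash
python3 - <<'E'
from h import *
s,p,R,w=pose();print(s['time'],p,w,s['opening'])
m=camera_model('wrist');im=camera('wrist');cv2.imwrite('pics/w6.png',im)
ks=sorted(blobs(im,'blue',800)[:3],key=lambda k:cen(k)[1])
Q=plane('wrist',ks[0].reshape(-1,2),.092,m)[:,:2]*1000;print('stack',np.round((Q.min(0)+Q.max(0))/2,1),np.ptp(Q,axis=0))
k=ks[1].reshape(-1,2);x0,x1=k[:,0].min(),k[:,0].max();r=(k[k[:,0]==x0,1].mean()+k[k[:,0]==x1,1].mean())/2
print('held',plane('wrist',[(x0,r),(x1,r)],p[2]+.021,m).mean(0))
go(.4548,.2988,.2)
E
```

```text
12.9 [0.46819728 0.20976081 0.22114158] 88.0847763407264 0.06187152278017668
stack [455.1 298.4] [62.42423473 62.63837789]
held [0.46732501 0.21524311 0.24214158]
yaw now 87.9; turn units -0.00; then tool shift mm [ 90.1 -17.1  20.9]
```

View pics/w6.png

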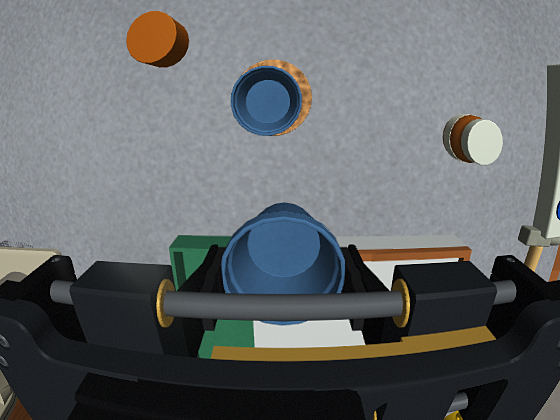

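```bash
python3 - <<'E'
from h import *
for f in('w3','w6'):
    im=cv2.imread(f'pics/{f}.png');k=sorted(blobs(im,'blue',800)[:2],key=lambda k:cen(k)[1])[1].reshape(-1,2)
    print(f,k[:,1].min(),k[:,1].max(),[(r,int(k[k[:,1]==r,0].min()),int(k[k[:,1]==r,0].max())) for r in range(215,322,12)])
E
```

```text
Traceback (most recent call last):
ValueError: zero-size array to reduction operation minimum which has no identity
```

The wrist view shows the held cup upright with its rim at (283,270), about 2–3 mm toward +y of the TCP. The stack is at (267,101).

apply_moves(
  increments=[29,-5.4,0,0,29,-5.4,0,0,29,-5.4,0,0,0,0,0,0,0,0,0,0],
)

```text
time: 13.37
eef_pos: [0.4556, 0.2958, 0.2207]
tool_rot: [-2.261, -2.181, 0.001]
force: [0.5, 0.1, -1.3]
opening: 0.0616
grip_force: 30.0
```

apply_moves(
  increments=[0,0,20,0,0,0,20,0,0,0,20,0,0,0,15,0,0,0,0,0],
)

```text
time: 13.78
eef_pos: [0.4558, 0.2918, 0.1427]
tool_rot: [2.266, 2.176, -0.008]
force: [-0.3, -0.9, -2.4]
opening: 0.0618
grip_force: 30.0
```

apply_moves(
  increments=[0,0,0,0,0,0,10,0,0,0,10,0,0,0,8,0,0,0,0,0],
)

```text
time: 14.2
eef_pos: [0.4554, 0.2946, 0.1157]
tool_rot: [-2.262, -2.179, 0.004]
force: [-0.4, -0.6, -1.2]
opening: 0.0619
grip_force: 30.0
```

apply_moves(
  increments=[0,0,8,0,0,0,6,0,0,0,4,0,0,0,2,0,0,0,0,0],
)

```text
time: 14.62
eef_pos: [0.4558, 0.2956, 0.0971]
tool_rot: [-2.262, -2.18, 0.001]
force: [-0.3, 1.2, -1.9]
opening: 0.0621
grip_force: 30.0
```

apply_moves(
  increments=[0,0,1,0,0,0,1,0,0,0,0,0,0,0,0,0,0,0,0,0],
)

```text
time: 15.03
eef_pos: [0.4562, 0.2963, 0.0964]
tool_rot: [-2.262, -2.18, -0.002]
force: [-1.2, 0.6, 4.5]
opening: 0.0621
grip_force: 30.0
```

apply_moves(
  increments=[0,0,0,0,0,0,0,0,0,0,0,0,0,0,0,0,0,0,0,0],
  gripper=1,
)

```text
time: 15.45
eef_pos: [0.4561, 0.2953, 0.0954]
tool_rot: [2.262, 2.179, -0.0]
force: [0.5, -1.0, -0.2]
opening: 0.0846
grip_force: 0.0
```

apply_moves(
  increments=[0,0,-10,0,0,0,-20,0,0,0,-30,0,0,0,-35,0,0,0,-35,0],
)

```text
time: 15.87
eef_pos: [0.4555, 0.2955, 0.2275]
tool_rot: [-2.261, -2.18, 0.001]
force: [0.3, 0.3, -0.6]
opening: 0.087
grip_force: 0.0
```

apply_moves(
  increments=[-32,0,0,0,-32,0,0,0,-32,0,0,0,0,0,0,0,0,0,0,0],
)

```text
time: 16.28
eef_pos: [0.4529, 0.1976, 0.2263]
tool_rot: [2.265, 2.174, 0.0]
force: [-0.3, 0.7, -0.2]
opening: 0.0864
grip_force: 0.0
```

```bash
python3 - <<'E'
from h import *
s,p,R,w=pose();print(s['time'],p,w,s['opening'])
m=camera_model('wrist');im=camera('wrist');cv2.imwrite('pics/w7.png',im[:200])
k=blobs(im,'blue',1000)[0]
for z in(.092,.116,.122):
    Q=plane('wrist',k.reshape(-1,2),z,m)[:,:2]*1000;print('stack',z,np.round((Q.min(0)+Q.max(0))/2,1),np.ptp(Q,axis=0))
a=camera('scene');cv2.imwrite('pics/s1.png',cv2.resize(a[130:310,200:460],None,fx=3,fy=3))
E
```

```text
16.2833 [0.45294027 0.19760636 0.22626717] 87.65323671438136 0.08641389588763358
stack 0.092 [454.9 300.3] [68.31885041 69.01418006]
stack 0.116 [454.9 298.7] [62.7959196  63.43503844]
stack 0.122 [454.9 298.3] [61.41518689 62.04025303]
```

View pics/s1.png

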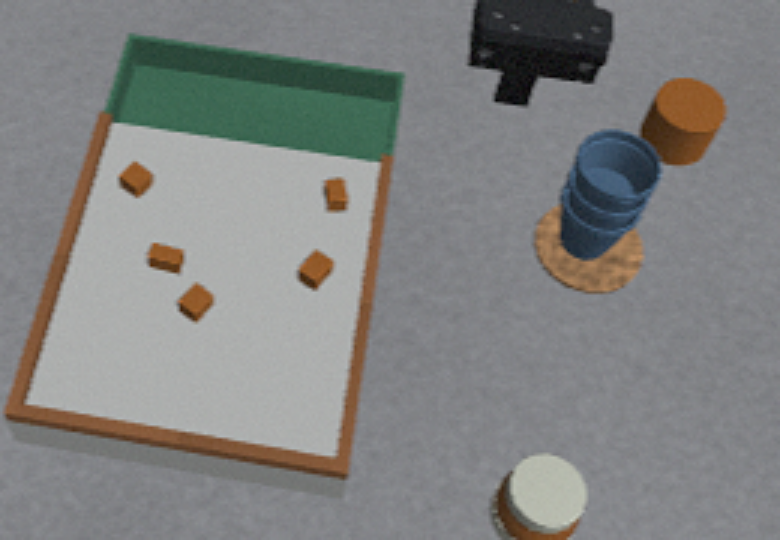

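The crop shows three upright nested cups on the coaster and five chips on the board; none were hidden by the cups. Now the scraper.

apply_moves(
  increments=[-37,0,0,0,-37,0,0,0,-37,0,0,0,-37,0,0,0,-37,0,0,0],
)

```text
time: 16.8
eef_pos: [0.4455, 0.0147, 0.2259]
tool_rot: [2.259, 2.183, 0.001]
force: [1.6, -0.1, 0.2]
opening: 0.0869
grip_force: 0.0
```

apply_moves(
  increments=[-37,0,0,0,-37,0,0,0,-37,0,0,0,-37,0,0,0,-37,0,0,0],
)

```text
time: 17.22
eef_pos: [0.4392, -0.1705, 0.2258]
tool_rot: [2.259, 2.183, 0.0]
force: [0.1, 0.8, 1.1]
opening: 0.0868
grip_force: 0.0
```

apply_moves(
  increments=[-37,0,0,0,-37,0,0,0,-37,0,0,0,-37,0,0,0,0,0,0,1],
)

```text
time: 17.63
eef_pos: [0.432, -0.3244, 0.2246]
tool_rot: [-2.359, -2.075, 0.002]
force: [-1.3, -0.0, 0.1]
opening: 0.0873
grip_force: 0.0
```

apply_moves(
  increments=[0,0,0,1,0,0,0,1,0,0,0,1,0,0,0,1,0,0,0,1],
)

```text
time: 18.05
eef_pos: [0.4346, -0.3167, 0.2254]
tool_rot: [-2.75, -1.518, -0.001]
force: [0.1, 0.6, -0.1]
opening: 0.087
grip_force: 0.0
```

apply_moves(
  increments=[0,0,0,1,0,0,0,1,0,0,0,1,0,0,0,1,0,0,0,1],
)

```text
time: 18.47
eef_pos: [0.4346, -0.3166, 0.2255]
tool_rot: [-3.013, -0.887, -0.0]
force: [0.0, 0.4, -0.6]
opening: 0.087
grip_force: 0.0
```

apply_moves(
  increments=[0,0,0,1,0,0,0,1,0,0,0,1,0,0,0,1,0,0,0,1],
)

```text
time: 18.88
eef_pos: [0.4347, -0.3166, 0.2254]
tool_rot: [-3.134, -0.214, -0.0]
force: [0.4, 0.4, -0.4]
opening: 0.0872
grip_force: 0.0
```

apply_moves(
  increments=[0,0,0,0.4,0,0,0,0,0,0,0,0,0,0,0,0,0,0,0,0],
)

```text
time: 19.3
eef_pos: [0.4336, -0.3177, 0.2255]
tool_rot: [-3.137, -0.164, -0.0]
force: [-0.9, 0.0, -0.2]
opening: 0.0871
grip_force: 0.0
```

```bash
python3 - <<'E'
from h import *
s,p,R,w=pose();print(s['time'],p,w,s['opening'],np.round(s['q'],2))
m=camera_model('wrist');print(m['origin']);im=camera('wrist');cv2.imwrite('pics/w8.png',im)
E
```

```text
19.3 [ 0.43358303 -0.31770634  0.22551861] 5.978243285454469 0.08710823129430355 [ 0.85  0.16 -0.33  1.67  0.05  1.32 -0.96]
[ 0.51681878 -0.31068329  0.3882033 ]
```

View pics/w8.png

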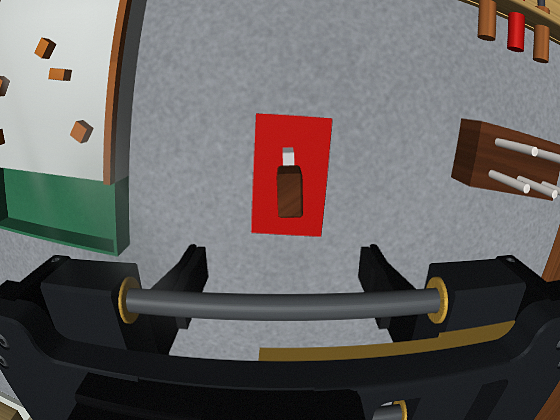

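The wrist view shows the scraper upright on the mat, with the handle top spanning about rows 175–217 and columns 277–302.

```bash
python3 - <<'E'
from h import *
m=camera_model('wrist');im=cv2.imread('pics/w8.png');h=cv2.cvtColor(im,cv2.COLOR_BGR2HSV)
M=((h[...,2]<110)&(h[...,0]>4)&(h[...,0]<20)).astype(np.uint8)
M[:120]=0;M[240:]=0;M[:,:250]=0;M[:,335:]=0
for r in range(160,222,6):
    c=np.where(M[r])[0]
    if len(c): q=plane('wrist',[(c[0],r),(c[-1],r)],.094,m);print(r,c[0],c[-1],np.round(q[:,:2]*1000,1).tolist(),h[r,290])
k=max(cv2.findContours(M,0,1)[0],key=cv2.contourArea);Q=plane('wrist',k.reshape(-1,2),.094,m)[:,:2].astype(np.float32);print(cv2.minAreaRect(Q*1000))
# triangulate height with top view: far (-x) handle edge
print('col290',[int(h[r,290,2]) for r in range(160,222,2)])
k=max([c for c in blobs(im,'red0',500)],key=cv2.contourArea);Q=plane('wrist',k.reshape(-1,2),.004,m)[:,:2].astype(np.float32);print('mat',cv2.minAreaRect(Q*1000))
# blade end
W=((h[...,1]<60)&(h[...,2]>140)).astype(np.uint8);W[:140]=0;W[170:]=0;W[:,:265]=0;W[:,315:]=0
y,x=np.where(W);print('blade',x.min(),x.max(),y.min(),y.max(),plane('wrist',[(x.min(),y.min()),(x.max(),y.min())],.049,m)*1000)
E
```

```text
166 279 298 [[461.9, -313.3], [463.7, -330.7]] [  9 198  36]
172 277 299 [[456.1, -312.1], [458.2, -332.2]] [ 10 168  44]
178 277 300 [[450.4, -312.6], [452.7, -333.8]] [ 10 164  76]
184 277 301 [[444.7, -313.2], [447.1, -335.4]] [ 10 173  81]
190 277 301 [[439.0, -313.8], [441.3, -336.1]] [ 10 169  80]
196 278 302 [[433.2, -315.3], [435.6, -337.8]] [ 10 172  89]
202 278 302 [[427.4, -315.9], [429.8, -338.5]] [ 10 170  84]
208 278 302 [[421.4, -316.5], [423.8, -339.2]] [ 10 175  93]
214 278 302 [[415.4, -317.1], [417.8, -339.9]] [ 11 174  88]
((438.7428283691406, -325.5499267578125), (50.410125732421875, 23.329750061035156), 8.095571517944336)
col290 [200, 199, 219, 36, 43, 43, 44, 77, 73, 76, 76, 73, 81, 80, 76, 80, 84, 90, 89, 89, 87, 84, 83, 87, 93, 86, 87, 88, 60, 195, 180]
mat ((432.896484375, -328.5358581542969), (148.985107421875, 89.13143920898438), 2.6486635208129883)
blade 283 293 152 164 [[ 468.82657276 -316.34328822   49.        ]
 [ 469.93921652 -326.77301357   49.        ]]
```

apply_moves(
  increments=[0,4.5,0,-0.4,0,4.3,0,0,0,0,0,0,0,0,20,0,0,0,20,0],
)

```text
time: 19.77
eef_pos: [0.4349, -0.3273, 0.186]
tool_rot: [3.133, 0.214, 0.003]
force: [-0.0, -0.4, -0.9]
opening: 0.0871
grip_force: 0.0
```

```bash
python3 - <<'E'
from h import *
go(.4345,-.3265,.056,8)
E
```

```text
yaw now 7.8; turn units -0.04; then tool shift mm [ -0.3  -0.9 130. ]
```

apply_moves(
  increments=[0,0,30,0,0,0,30,0,0,0,30,0,0,0,25,0,0,0,15,0],
)

```text
time: 20.18
eef_pos: [0.433, -0.326, 0.0526]
tool_rot: [-3.132, -0.214, 0.004]
force: [-0.5, 0.5, 0.1]
opening: 0.0868
grip_force: 0.0
```

apply_moves(
  increments=[0,0,0,0,0,0,0,0,0,0,0,0,0,0,0,0,0,0,0,0],
  gripper=0,
)

```text
time: 20.6
eef_pos: [0.435, -0.3274, 0.0569]
tool_rot: [3.133, 0.215, 0.003]
force: [0.0, -0.3, -1.0]
opening: 0.0617
grip_force: 0.0
```

apply_moves(
  increments=[0,0,0,0,0,0,0,0,0,0,0,0,0,0,0,0,0,0,0,0],
)

```text
time: 21.02
eef_pos: [0.4343, -0.3269, 0.0556]
tool_rot: [3.134, 0.215, 0.0]
force: [-0.8, 0.0, 0.5]
opening: 0.028
grip_force: 0.0
```

apply_moves(
  increments=[0,0,0,0,0,0,0,0,0,0,0,0,0,0,0,0,0,0,0,0],
)

```text
time: 21.43
eef_pos: [0.4343, -0.3268, 0.0556]
tool_rot: [3.134, 0.216, 0.0]
force: [1.2, -0.6, 0.4]
opening: 0.0235
grip_force: 30.0
```

apply_moves(
  increments=[0,0,-10,0,0,0,-20,0,0,0,-35,0,0,0,-35,0,0,0,0,0],
)

```text
time: 21.85
eef_pos: [0.4372, -0.3285, 0.1631]
tool_rot: [3.128, 0.215, 0.012]
force: [1.5, -0.7, -1.3]
opening: 0.0239
grip_force: 30.0
```

```bash
python3 - <<'E'
from h import *
s,p,R,w=pose();print(s['time'],p,w,s['opening'],s['grip_force'])
# refresh board frame and chips from top
b=camera('top');a=camera('scene');cv2.imwrite('pics/t1.png',b);cv2.imwrite('pics/s2.png',a)
m=cv2.inRange(cv2.cvtColor(a,cv2.COLOR_BGR2HSV),(4,110,50),(17,255,255))
ang=np.radians(-2.2)
for n,im,z in(('top',b,.056),('scene',a,.05)):
    m=cv2.inRange(cv2.cvtColor(im,cv2.COLOR_BGR2HSV),(4,110,50),(17,255,255))
    for c in cv2.findContours(m,cv2.RETR_LIST,cv2.CHAIN_APPROX_NONE)[0]:
        if 20<cv2.contourArea(c)<130:
            p=plane(n,[cen(c)],z)[0]
            if .28<p[0]<.72 and abs(p[1])<.2: print(n,'chip',np.round(p,3))
w=blobs(a,'white',9000);g=blobs(a,'green',1500)
for k in (w[:1]+g):
    P=plane('scene',k.reshape(-1,2),.04)[:,:2].astype(np.float32);print(cv2.minAreaRect(P*1000))
E
```

```text
21.85 [ 0.43720406 -0.32854056  0.16307764] 7.875814668965867 0.023885854389640884 29.99866663478315
top chip [0.467 0.091 0.056]
top chip [ 0.476 -0.072  0.056]
top chip [0.54  0.082 0.056]
top chip [ 0.547 -0.034  0.056]
top chip [ 0.582 -0.005  0.056]
scene chip [ 0.585 -0.004  0.05 ]
scene chip [0.543 0.083 0.05 ]
scene chip [ 0.55  -0.033  0.05 ]
scene chip [0.47  0.092 0.05 ]
scene chip [ 0.479 -0.071  0.05 ]
((279.2674560546875, 28.711181640625), (1355.596923828125, 1578.8671875), 8.036247253417969)
((587.1409301757812, 576.3255004882812), (154.28614807128906, 270.7063293457031), 72.7047119140625)
((371.0418395996094, 12.650665283203125), (247.3418426513672, 99.38733673095703), 87.76277160644531)
```

Scraper is gripped and lifted, and the chips haven't moved. Turn to the sweep yaw and go to the start of stroke 1.

apply_moves(
  increments=[0,0,0,-1,0,0,0,-1,0,0,0,-1,0,0,0,-1,0,0,0,-1],
)

```text
time: 22.37
eef_pos: [0.4334, -0.3263, 0.1541]
tool_rot: [-3.009, -0.895, 0.002]
force: [-0.2, -0.1, -0.9]
opening: 0.0236
grip_force: 30.0
```

apply_moves(
  increments=[0,0,0,-1,0,0,0,-1,0,0,0,-1,0,0,0,-1,0,0,0,-1],
)

```text
time: 22.78
eef_pos: [0.4334, -0.3263, 0.1541]
tool_rot: [-2.744, -1.525, 0.002]
force: [-0.4, -1.1, -1.1]
opening: 0.0238
grip_force: 30.0
```

apply_moves(
  increments=[0,0,0,-1,0,0,0,-1,0,0,0,-1,0,0,0,-1,0,0,0,-1],
)

```text
time: 23.2
eef_pos: [0.4334, -0.3263, 0.1541]
tool_rot: [-2.349, -2.082, 0.001]
force: [-0.8, 0.8, -1.5]
opening: 0.0241
grip_force: 30.0
```

apply_moves(
  increments=[0,0,0,-1,0,0,0,0,34,11,0,0,34,11,0,0,34,11,0,0],
)

```text
time: 23.62
eef_pos: [0.4706, -0.225, 0.1546]
tool_rot: [-2.267, -2.173, 0.001]
force: [0.7, -0.3, -1.3]
opening: 0.0239
grip_force: 30.0
```

apply_moves(
  increments=[34,11,0,0,34,11,0,0,34,11,0,0,34,11,0,0,34,11,0,0],
)

```text
time: 24.03
eef_pos: [0.532, -0.0567, 0.1548]
tool_rot: [-2.266, -2.175, 0.001]
force: [0.6, 0.3, -1.3]
opening: 0.0238
grip_force: 30.0
```

apply_moves(
  increments=[34,11,0,0,34,11,0,0,34,11,0,0,34,11,0,0,0,0,0,0],
)

```text
time: 24.45
eef_pos: [0.5812, 0.0847, 0.1549]
tool_rot: [-2.254, -2.183, -0.004]
force: [-1.5, 1.0, -1.9]
opening: 0.0237
grip_force: 30.0
```

apply_moves(
  increments=[0,0,0,0,0,0,0,0,0,0,0,0,0,0,0,0,0,0,0,0],
)

```text
time: 24.87
eef_pos: [0.5813, 0.0746, 0.1555]
tool_rot: [2.265, 2.177, -0.001]
force: [0.2, 0.0, -1.5]
opening: 0.0239
grip_force: 30.0
```

```bash
python3 - <<'E'
from h import *
s,p,R,w=pose();print(s['time'],p,w,s['grip_force'],s['opening'])
go(.585,.0778,.095,87.8)
im=camera('wrist');cv2.imwrite('pics/w9.png',im)
E
```

```text
24.8667 [0.58126012 0.07462587 0.15548195] 87.73577749848263 29.998718574643135 0.023904311696299144
yaw now 87.7; turn units -0.01; then tool shift mm [ 3.3  3.6 60.5]
```

View pics/w9.png

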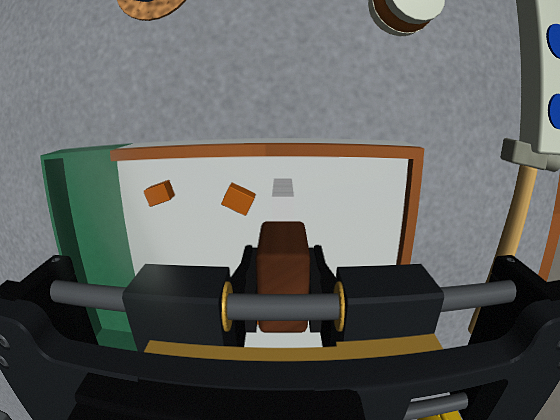

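The wrist view shows chips at (158,194) and (239,199), the +y rail's inner edge near row 157, and the blade end at (283,187) still short of C in x.

```bash
python3 - <<'E'
from h import *
m=camera_model('wrist')
print('rail',plane('wrist',[(140,159),(280,156),(400,158)],.052,m).round(4).tolist())
print('chips',plane('wrist',[(158,192),(238,196)],.056,m).round(4).tolist(),'edge',plane('wrist',[(118,164),(131,260)],.04,m).round(4).tolist())
print('farrail',plane('wrist',[(411,165),(402,255)],.052,m).round(4).tolist())
E
```

```text
rail [[0.4562, 0.1217, 0.052], [0.5797, 0.1166, 0.052], [0.683, 0.1129, 0.052]]
chips [[0.4714, 0.0917, 0.056], [0.543, 0.0848, 0.056]] edge [[0.426, 0.1172, 0.04], [0.4204, 0.0168, 0.04]]
farrail [[0.6938, 0.1066, 0.052], [0.6923, 0.0199, 0.052]]
```

apply_moves(
  increments=[0,3.5,15,0,0,0,15,0,0,0,15,0,0,0,10,0,0,0,0,0],
)

```text
time: 25.33
eef_pos: [0.5834, 0.0752, 0.0975]
tool_rot: [-2.261, -2.178, 0.005]
force: [-0.2, 0.5, -1.1]
opening: 0.0234
grip_force: 30.0
```

apply_moves(
  increments=[0,0,2.5,0,0,-12,0,0,0,-12,0,0,0,-12,0,0,0,-12,0,0],
)

```text
time: 25.75
eef_pos: [0.537, 0.0779, 0.0988]
tool_rot: [2.262, 2.179, 0.002]
force: [0.5, 1.0, -0.8]
opening: 0.0236
grip_force: 30.0
```

apply_moves(
  increments=[0,-12,0,0,0,-12,0,0,0,-12,0,0,0,-12,0,0,0,-12,0,0],
)

```text
time: 26.17
eef_pos: [0.4771, 0.0801, 0.0989]
tool_rot: [2.261, 2.179, 0.002]
force: [0.3, 0.3, -1.4]
opening: 0.0237
grip_force: 30.0
```

```bash
python3 - <<'E'
from h import *
go(.400,.0848,.095,87.8)
E
```

```text
yaw now 87.9; turn units 0.01; then tool shift mm [  1.8 -77.2   3.9]
```

apply_moves(
  increments=[0,-12,2,0,0,-12,1.5,0,0,-12,0,0,0,-12,0,0,0,-12,0,0],
)

```text
time: 26.58
eef_pos: [0.4171, 0.0824, 0.0953]
tool_rot: [2.261, 2.179, 0.002]
force: [-0.2, 0.7, -1.6]
opening: 0.0238
grip_force: 30.0
```

apply_moves(
  increments=[0,-10,0,0,0,-8,0,0,0,-4,0,0,0,0,0,0,0,0,0,0],
)

```text
time: 27.0
eef_pos: [0.3956, 0.0829, 0.095]
tool_rot: [2.262, 2.179, 0.001]
force: [-0.6, 0.5, -1.3]
opening: 0.0236
grip_force: 30.0
```

apply_moves(
  increments=[0,0,-20,0,0,0,-20,0,0,0,-20,0,0,0,0,0,0,0,0,0],
)

```text
time: 27.42
eef_pos: [0.3961, 0.0829, 0.1552]
tool_rot: [2.261, 2.178, 0.002]
force: [0.0, -0.9, -1.4]
opening: 0.0238
grip_force: 30.0
```

```bash
cat >chips.py <<'E'
from h import *
import sys
s,p,R,w=pose();print(round(s['time'],2),p.round(4),round(w,1),s['grip_force'])
for n,z in(('top',.05),('scene',.05)):
    im=camera(n);cv2.imwrite(f'pics/{n}_{sys.argv[1]}.png',im)
    m=cv2.inRange(cv2.cvtColor(im,cv2.COLOR_BGR2HSV),(4,110,40),(17,255,255))
    for c in cv2.findContours(m,cv2.RETR_LIST,cv2.CHAIN_APPROX_NONE)[0]:
        if 8<cv2.contourArea(c)<140:
            q=plane(n,[cen(c)],z)[0]
            if .28<q[0]<.72 and abs(q[1])<.17: print(n,'chip',np.round(q,3),'floor',plane(n,[cen(c)],.015)[0].round(3)[:2],cv2.contourArea(c))
E
python3 chips.py a
```

```text
27.42 [0.3961 0.0829 0.1552] 87.9 29.99858952127397
top chip [ 0.477 -0.073  0.05 ] floor [ 0.481 -0.076] 36.5
top chip [ 0.548 -0.035  0.05 ] floor [ 0.554 -0.037] 29.5
top chip [ 0.583 -0.005  0.05 ] floor [ 0.591 -0.006] 35.0
scene chip [ 0.585 -0.004  0.05 ] floor [ 0.566 -0.008] 76.5
scene chip [ 0.55  -0.033  0.05 ] floor [ 0.529 -0.039] 66.0
scene chip [ 0.479 -0.071  0.05 ] floor [ 0.455 -0.078] 67.0
scene chip [0.426 0.106 0.05 ] floor [0.4   0.106] 22.0
scene chip [0.407 0.084 0.05 ] floor [0.38  0.084] 53.5
```

Two chips are in the tray. Stroke 2 covers the middle pair.

apply_moves(
  increments=[-11.6,29,0,0,-11.6,29,0,0,-11.6,29,0,0,-11.6,29,0,0,-11.6,29,0,0],
)

```text
time: 27.93
eef_pos: [0.5385, 0.0186, 0.1527]
tool_rot: [-2.262, -2.178, 0.002]
force: [0.4, 0.9, -0.8]
opening: 0.0241
grip_force: 30.0
```

apply_moves(
  increments=[-11.6,29,0,0,-11.6,29,0,0,-11.6,29,0,0,0,0,0,0,0,0,0,0],
)

```text
time: 28.35
eef_pos: [0.6235, -0.0191, 0.1518]
tool_rot: [-2.261, -2.176, 0.002]
force: [-0.7, 1.6, -2.0]
opening: 0.0236
grip_force: 30.0
```

```bash
python3 -c "
from h import *
go(.625,-.0188,.095,87.8)"; python3 chips.py b
```

```text
yaw now 87.8; turn units -0.00; then tool shift mm [ 0.4  1.5 56.8]
28.35 [ 0.6235 -0.0191  0.1518] 87.8 29.998950082808733
top chip [0.377 0.081 0.05 ] floor [0.379 0.082] 47.0
top chip [0.401 0.103 0.05 ] floor [0.403 0.105] 44.0
top chip [ 0.548 -0.035  0.05 ] floor [ 0.554 -0.037] 30.0
scene chip [0.426 0.106 0.05 ] floor [0.4   0.107] 23.0
scene chip [0.407 0.084 0.05 ] floor [0.38  0.084] 52.0
```

apply_moves(
  increments=[0,0,15,0,0,0,15,0,0,0,15,0,0,0,11,0,0,0,2,0],
)

```text
time: 28.87
eef_pos: [0.6216, -0.0181, 0.0944]
tool_rot: [-2.26, -2.179, 0.004]
force: [0.2, -0.7, -1.2]
opening: 0.0238
grip_force: 30.0
```

apply_moves(
  increments=[0,-12,1,0,0,-12,1,0,0,-12,0,0,0,-12,0,0,0,-12,0,0],
)

```text
time: 29.28
eef_pos: [0.5629, -0.0159, 0.0953]
tool_rot: [2.261, 2.18, 0.001]
force: [1.0, 0.9, -0.9]
opening: 0.0237
grip_force: 30.0
```

apply_moves(
  increments=[0,-12,0,0,0,-12,0,0,0,-12,0,0,0,-12,0,0,0,-12,0,0],
)

```text
time: 29.7
eef_pos: [0.5031, -0.0137, 0.0953]
tool_rot: [2.261, 2.179, 0.001]
force: [-0.1, -0.8, -1.3]
opening: 0.0235
grip_force: 30.0
```

```bash
python3 -c "
from h import *
go(.396,-.010,.095,87.8)
m=camera_model('wrist')
cv2.imwrite('pics/w10.png',camera('wrist'))"; python3 chips.py c
```

```text
yaw now 87.9; turn units 0.02; then tool shift mm [  -0.4 -107.2    0.3]
29.75 [ 0.5011 -0.0135  0.095 ] 87.9 29.99903430696577
top chip [0.377 0.081 0.05 ] floor [0.379 0.082] 50.0
top chip [0.401 0.103 0.05 ] floor [0.403 0.105] 44.0
scene chip [0.426 0.106 0.05 ] floor [0.4   0.107] 21.5
scene chip [0.407 0.084 0.05 ] floor [0.38  0.084] 53.5
```

apply_moves(
  increments=[0,-12,0,0,0,-12,0,0,0,-12,0,0,0,-12,0,0,0,-12,0,0],
)

```text
time: 30.27
eef_pos: [0.444, -0.0115, 0.0951]
tool_rot: [2.261, 2.18, 0.002]
force: [0.7, 1.2, -1.3]
opening: 0.0237
grip_force: 30.0
```

apply_moves(
  increments=[0,-12,0,0,0,-12,0,0,0,-12,0,0,0,-10,0,0,0,0,0,0],
)

```text
time: 30.68
eef_pos: [0.3968, -0.01, 0.0948]
tool_rot: [2.261, 2.18, -0.001]
force: [0.2, -0.7, -1.5]
opening: 0.0237
grip_force: 30.0
```

apply_moves(
  increments=[0,0,0,0,0,0,-20,0,0,0,-20,0,0,0,-20,0,0,0,0,0],
)

```text
time: 31.1
eef_pos: [0.4006, -0.0099, 0.1582]
tool_rot: [2.258, 2.177, 0.006]
force: [1.7, 1.2, -1.1]
opening: 0.0235
grip_force: 30.0
```

```bash
python3 chips.py d; python3 -c "
import cv2
b=cv2.imread('pics/scene_d.png');cv2.imwrite('pics/sd.png',cv2.resize(b[130:300,200:345],None,fx=3.3,fy=3.3,interpolation=2))"
```

```text
31.1 [ 0.4006 -0.0099  0.1582] 87.9 29.998694728128612
top chip [0.377 0.081 0.05 ] floor [0.379 0.082] 48.5
top chip [0.401 0.103 0.05 ] floor [0.403 0.105] 44.0
scene chip [ 0.479 -0.071  0.05 ] floor [ 0.455 -0.078] 67.0
scene chip [0.426 0.106 0.05 ] floor [0.4   0.107] 20.5
scene chip [ 0.421 -0.023  0.05 ] floor [ 0.395 -0.028] 25.5
scene chip [0.407 0.084 0.05 ] floor [0.38  0.083] 53.0
scene chip [0.406 0.002 0.05 ] floor [ 0.379 -0.002] 51.5
```

View pics/sd.png

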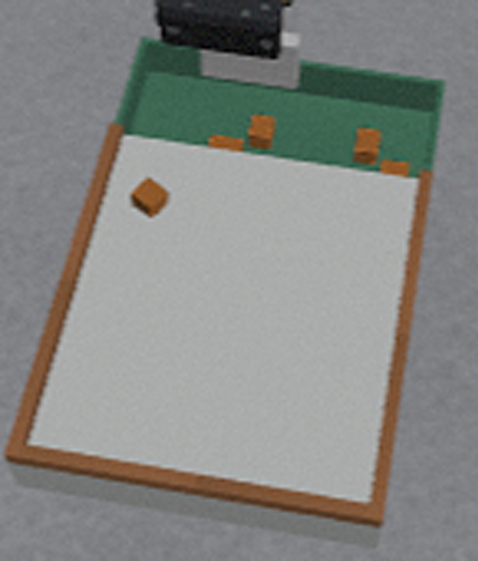

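The crop shows four chips in the tray and one left, at (150,197) in the crop. Stroke 3 next.

apply_moves(
  increments=[-11,25.2,0,0,-11,25.2,0,0,-11,25.2,0,0,-11,25.2,0,0,-11,25.2,0,0],
)

```text
time: 31.62
eef_pos: [0.5223, -0.0704, 0.1528]
tool_rot: [-2.262, -2.178, 0.001]
force: [-0.2, 1.2, -0.1]
opening: 0.0237
grip_force: 30.0
```

apply_moves(
  increments=[0,0,0,0,0,0,0,0,0,0,15,0,0,0,15,0,0,0,15,0],
)

```text
time: 32.03
eef_pos: [0.5206, -0.069, 0.1083]
tool_rot: [-2.261, -2.18, 0.001]
force: [0.7, 0.7, -2.3]
opening: 0.024
grip_force: 30.0
```

apply_moves(
  increments=[0,0,10,0,0,0,3,0,0,0,0,0,0,0,0,0,0,0,0,0],
)

```text
time: 32.45
eef_pos: [0.5219, -0.0696, 0.0974]
tool_rot: [2.261, 2.179, 0.001]
force: [1.6, 0.6, -2.0]
opening: 0.0235
grip_force: 30.0
```

apply_moves(
  increments=[0,-12,0,0,0,-12,0,0,0,-12,0,0,0,-12,0,0,0,-12,0,0],
)

```text
time: 32.87
eef_pos: [0.4614, -0.0674, 0.0973]
tool_rot: [2.261, 2.179, 0.001]
force: [-0.7, 0.2, -1.3]
opening: 0.024
grip_force: 30.0
```

apply_moves(
  increments=[0,-12,0,0,0,-12,0,0,0,-12,0,0,0,-12,0,0,0,-12,0,0],
)

```text
time: 33.28
eef_pos: [0.4014, -0.0652, 0.0973]
tool_rot: [2.261, 2.179, 0.001]
force: [0.5, -0.4, -1.0]
opening: 0.0238
grip_force: 30.0
```

apply_moves(
  increments=[0,-8,0,0,0,0,0,0,0,0,-20,0,0,0,-20,0,0,0,-20,0],
)

```text
time: 33.7
eef_pos: [0.394, -0.0648, 0.1577]
tool_rot: [2.261, 2.18, 0.001]
force: [1.2, 0.2, -1.1]
opening: 0.0239
grip_force: 30.0
```

```bash
python3 chips.py e; python3 -c "
from h import *
go(.434,-.327,.16,8)"
```

```text
33.7 [ 0.394  -0.0648  0.1577] 87.9 29.99902588315308
top chip [ 0.375 -0.003  0.05 ] floor [ 0.377 -0.004] 46.5
top chip [0.377 0.081 0.05 ] floor [0.378 0.082] 49.5
top chip [ 0.396 -0.023  0.05 ] floor [ 0.398 -0.025] 30.5
top chip [0.401 0.103 0.05 ] floor [0.403 0.105] 43.0
scene chip [0.426 0.106 0.05 ] floor [0.4   0.106] 22.0
scene chip [ 0.421 -0.023  0.05 ] floor [ 0.395 -0.028] 26.5
scene chip [0.408 0.084 0.05 ] floor [0.381 0.083] 54.0
scene chip [ 0.42  -0.068  0.05 ] floor [ 0.393 -0.075] 18.5
scene chip [0.406 0.002 0.05 ] floor [ 0.379 -0.002] 50.5
scene chip [ 0.285 -0.068  0.05 ] floor [ 0.252 -0.075] 19.0
yaw now 87.9; turn units 15.98; then tool shift mm [  1.2 264.6  -0.3]
```

apply_moves(
  increments=[-32.5,6.2,0,0,-32.5,6.2,0,0,-32.5,6.2,0,0,-32.5,6.2,0,0,-32.5,6.2,0,0],
)

```text
time: 34.22
eef_pos: [0.4186, -0.2302, 0.1558]
tool_rot: [2.262, 2.18, -0.001]
force: [1.1, 0.2, -0.8]
opening: 0.0236
grip_force: 30.0
```

apply_moves(
  increments=[-32.5,6.2,0,0,-32.5,6.2,0,0,-32.5,6.2,0,0,0,0,0,1,0,0,0,1],
)

```text
time: 34.63
eef_pos: [0.4331, -0.3287, 0.155]
tool_rot: [-2.45, -1.965, 0.0]
force: [-0.4, 1.1, -1.4]
opening: 0.024
grip_force: 30.0
```

apply_moves(
  increments=[0,0,0,1,0,0,0,1,0,0,0,1,0,0,0,1,0,0,0,1],
)

```text
time: 35.05
eef_pos: [0.4336, -0.3266, 0.1555]
tool_rot: [-2.816, -1.392, 0.001]
force: [0.1, -0.6, -1.4]
opening: 0.0238
grip_force: 30.0
```

apply_moves(
  increments=[0,0,0,1,0,0,0,1,0,0,0,1,0,0,0,1,0,0,0,1],
)

```text
time: 35.47
eef_pos: [0.4336, -0.3266, 0.1555]
tool_rot: [-3.05, -0.75, 0.001]
force: [-0.4, 0.1, -2.4]
opening: 0.0237
grip_force: 30.0
```

apply_moves(
  increments=[0,0,0,1,0,0,0,1,0,0,0,1,0,0,0,0.5,0,0,0,0],
)

```text
time: 35.88
eef_pos: [0.4335, -0.3266, 0.1556]
tool_rot: [-3.129, -0.281, 0.001]
force: [0.7, 0.1, -1.2]
opening: 0.0238
grip_force: 30.0
```

```bash
python3 chips.py f; python3 -c "
from h import *
go(.434,-.327,.0556,8)
cv2.imwrite('pics/w11.png',camera('wrist'))
b=cv2.imread('pics/top_f.png');cv2.imwrite('pics/tf.png',cv2.resize(b[125:300,130:460],None,fx=2.4,fy=2.4,interpolation=2))"
```

```text
35.88 [ 0.4335 -0.3266  0.1556] 10.3 29.99963637907058
top chip [ 0.375 -0.003  0.05 ] floor [ 0.377 -0.004] 46.5
top chip [0.377 0.081 0.05 ] floor [0.379 0.082] 49.0
top chip [ 0.396 -0.028  0.05 ] floor [ 0.398 -0.029] 51.5
top chip [ 0.399 -0.073  0.05 ] floor [ 0.401 -0.076] 45.0
top chip [0.401 0.103 0.05 ] floor [0.403 0.105] 43.0
scene chip [0.426 0.106 0.05 ] floor [0.4   0.107] 20.5
scene chip [ 0.421 -0.023  0.05 ] floor [ 0.395 -0.028] 25.5
scene chip [0.407 0.084 0.05 ] floor [0.38  0.083] 53.0
scene chip [ 0.42  -0.068  0.05 ] floor [ 0.393 -0.075] 18.5
scene chip [0.406 0.002 0.05 ] floor [ 0.379 -0.002] 51.5
yaw now 10.5; turn units 0.50; then tool shift mm [  0.4   0.5 100.3]
```

View pics/tf.png

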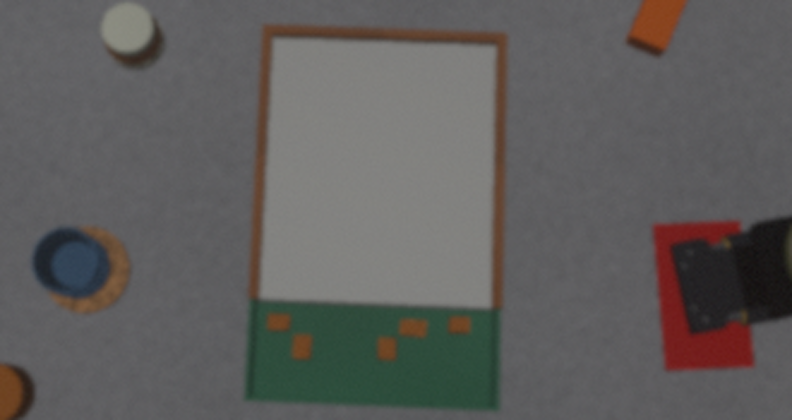

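The crop shows all five chips in the tray and the board empty. Set the scraper down on the mat.

apply_moves(
  increments=[0,0,20,0,0,0,25,0,0,0,20,0,0,0,15,0,0,0,8,0],
)

```text
time: 36.45
eef_pos: [0.4325, -0.326, 0.0663]
tool_rot: [-3.127, -0.286, 0.003]
force: [-0.2, 0.9, -2.1]
opening: 0.0238
grip_force: 30.0
```

apply_moves(
  increments=[0,0,0,0,0,0,4,0,0,0,4,0,0,0,2,0,0,0,0,0],
)

```text
time: 36.87
eef_pos: [0.4334, -0.3267, 0.0587]
tool_rot: [3.128, 0.284, 0.0]
force: [-0.6, 0.9, -2.9]
opening: 0.0239
grip_force: 30.0
```

apply_moves(
  increments=[0,0,1,0,0,0,0,0,0,0,0,0,0,0,0,0,0,0,0,0],
)

```text
time: 37.28
eef_pos: [0.4335, -0.3267, 0.0577]
tool_rot: [3.128, 0.284, 0.0]
force: [0.4, -0.6, -1.7]
opening: 0.0235
grip_force: 30.0
```

Contact is expected near 0.0556; go down slowly.

apply_moves(
  increments=[0,0,1,0,0,0,0,0,0,0,1,0,0,0,0,0,0,0,0,0],
)

```text
time: 37.7
eef_pos: [0.4334, -0.3267, 0.0556]
tool_rot: [3.129, 0.284, 0.0]
force: [-0.0, 0.4, -1.5]
opening: 0.0235
grip_force: 30.0
```

apply_moves(
  increments=[0,0,0.5,0,0,0,0,0,0,0,0,0,0,0,0,0,0,0,0,0],
)

```text
time: 38.12
eef_pos: [0.4335, -0.3267, 0.0555]
tool_rot: [3.128, 0.284, 0.0]
force: [-2.3, 2.0, 5.5]
opening: 0.0241
grip_force: 30.0
```

Foot is in contact. Release, wait, lift.

apply_moves(
  increments=[0,0,0,0,0,0,0,0,0,0,0,0,0,0,0,0,0,0,0,0],
  gripper=1,
)

```text
time: 38.53
eef_pos: [0.4334, -0.3266, 0.055]
tool_rot: [-3.129, -0.284, 0.0]
force: [0.1, -0.1, 0.6]
opening: 0.0492
grip_force: 0.0
```

apply_moves(
  increments=[0,0,0,0,0,0,0,0,0,0,0,0,0,0,0,0,0,0,0,0],
)

```text
time: 38.95
eef_pos: [0.4333, -0.3266, 0.0551]
tool_rot: [3.129, 0.284, 0.0]
force: [-0.0, 0.3, 0.4]
opening: 0.0818
grip_force: 0.0
```

apply_moves(
  increments=[0,0,-10,0,0,0,-20,0,0,0,-30,0,0,0,-35,0,0,0,-35,0],
)

```text
time: 39.37
eef_pos: [0.433, -0.3262, 0.1871]
tool_rot: [-3.128, -0.284, 0.0]
force: [1.2, -1.1, 0.1]
opening: 0.0869
grip_force: 0.0
```

apply_moves(
  increments=[0,0,-30,0,0,0,0,0,0,0,0,0,0,0,0,0,0,0,0,0],
)

```text
time: 39.78
eef_pos: [0.4328, -0.3262, 0.214]
tool_rot: [-3.128, -0.284, 0.002]
force: [-0.0, -0.1, -0.8]
opening: 0.0872
grip_force: 0.0
```

```bash
python3 chips.py g | head -1; python3 -c "
from h import *
w=camera('wrist');b=cv2.imread('pics/scene_g.png')
cv2.imwrite('pics/fin.png',np.vstack([cv2.resize(b[120:300,110:460],(700,360)),cv2.resize(w[90:270,100:450],(467,240)).copy() if 0 else np.pad(cv2.resize(w[90:270,100:450],(467,240)),((0,0),(0,233),(0,0)))]))"
```

```text
39.78 [ 0.4328 -0.3262  0.214 ] 10.4 0.0
```

View pics/fin.png

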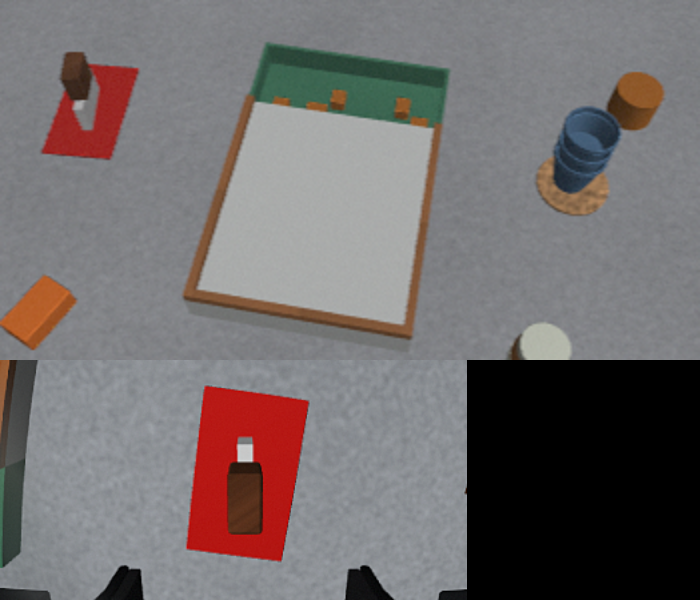

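The final view shows the scraper upright on the mat, all five chips in the tray and the cups nested. Hand in.

```bash
python3 -c "
from station import *
print(sign_off())"
```

```text
the job is handed in; nothing more can be done
None
```

I handed the job in at about 40 s: both board cups are nested upright on the coaster stack, all five offcuts are in the catch tray, and the scraper stands upright and released on the red mat (the sign-off returned no verdict).

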